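# Wedge the rocking switch box steady

### The arm

A 6-joint arm with a two-finger parallel gripper is mounted at the origin on the work surface. World frame = base frame: x ahead of the robot, y to its left, z up, the work surface at z = 0. Lengths are in m, angles in rad, forces in N, time in s.
With the tool pointing down it reaches from about 0.325 to 0.9 m from the base axis. Payload 3.5 kg.
Tool frame: the origin (TCP) lies at the very end of the fingers, on their centre line; the grasp point (between the pads) lies 19 mm behind it; z points along the fingers, y is the direction in which the jaws open and shut (so a half turn about z gives the same grasp; the last joint's range is limited). The gripper opens to 85 mm and grips with 20 to 120 N. Pads are 22 mm wide; open, the fingers measure 114 mm over their backs; the gripper's body (76 mm by 85 mm) begins 54 mm behind the grasp point. The pads swing forward as they close: fully open they stand 13 mm farther back than shut.
Start: joints at [-1.346, 0.276, -0.026, 1.268, 0, 1.467], TCP at [0.201, -0.592, 0.231] pointing down, gripper open.
Joint ranges: [-3.12, 3.12], [-0.85, 1.88], [-1.08, 1.24], [-1.95, 2.15], [-1.57, 1.53], [-3.14, 3.14]. Speed limits (rad/s): [2.57, 2.57, 3.14, 3.14, 3.14, 3.14].

### API

Orientations are given as a 3x3 rotation matrix whose columns are the frame's x, y, z axes.
In Python, from station import ctrl gives the robot as it stands. Calls block until the motion is done:
- ctrl.reach(position, orientation): joint-space move of the TCP to a pose.
- ctrl.line_to(position, attitude=None, rate=0.15): straight line of the TCP; attitude=None keeps the orientation; rate is the mean speed in m/s.
- ctrl.goto_joints(angles): joint-space move.
- ctrl.set_gripper(opening): finger opening in m; the grip force is fixed at half the most; returns when the fingers have stopped.
- ctrl.wait(seconds).
- ctrl.ik(position, orientation): joint angles nearest the present ones, or None.
- ctrl.get_state(): the state.
- ctrl.grab_frame(name): name is "scene" or "top" or "wrist"; returns (picture, depth): 400x640x3 uint8, red, green, blue; 400x640 float32, m along the optical axis (not along the pixel's ray), 0 where there is no reading.
- ctrl.camera_model(name): a dict with "mtx" (3x3 intrinsics, pixels), "position" and "attitude" of the camera in the world. Camera axes: x right, y down, z forward; pixel columns grow to the right and rows downward; lengths in m; the calibration is good to about 2 mm. A picture is of the moment at which its call begins: read the wrist's pose just before it. camera_model takes no time and is no camera call; for the wrist camera it gives the pose at the moment of the call.
A pose or a line that the arm cannot do raises ctrl.Unreachable and nothing moves.
- ctrl.sign_off(): hands the job in, once; it reports no verdict.
The state is a dict: "clock": time; "q": joint angles; "dq": joint speeds; "tau": joint torques, N m; "ee_pos": TCP position; "ee_rot": TCP orientation; "wrist_force": force on the tool from outside, world axes, zero at the start; "moment": the same for the moment, N m; "grip_width": finger opening in m.
Only numpy, scipy, OpenCV 4.12 (cv2) and the standard library are available. Lean on these libraries where they do the work, as an engineer would, in place of code of your own. Each camera call takes 0.05 s, during which the arm holds its last target.

### The job

The grey switch box rocks on the bench because the foot under its red corner pad is too short. Push the blue wedge along the bench, thin end first, under that foot with your fingertips until the box no longer rocks, without raising that corner, then press down firmly on the red pad to test that it stays put, and leave everything untouched. Do not lift or pinch the wedge or the box, do not shove the box out of its place, and leave the other things on the bench alone.

Things in the scene. Friction and masses are not known exactly. Their poses are not given: they have to be found in the camera images.
- box: grey sheet-metal switch box, 220 x 190 mm, about 2.7 kg, on four black ball feet at x = +-85, y = +-70 mm; underside 35 mm, top 135 mm above the bench; on top yellow plates with black knobs (22 mm high) and, at the -x +y corner, a 50 mm high transformer. Origin on the bench under its middle, z up. It starts level on three feet; the fourth, at x = +85, y = -70 mm, is short
- pad: smooth, slippery red corner pad on top of the box, 44 x 44 x 4 mm, directly above the short foot; origin under its middle. Unwedged, a push of about 2 to 5 N on it tips the box until the short foot lands (about 9 mrad of tilt per mm). A firm test press is 8 to 15 N; with the wedge home the pad then gives hardly at all (about 1 mm)
- pad_top (a point): middle of the red pad's top face, the place to press: 139 mm above the bench when the box is level, directly above the short foot
- foot_ball (a point): centre of the black ball (radius 12 mm) of the short foot, at x = +85, y = -70 mm in the box's frame. With the box level the ball's underside hangs 5 to 9.5 mm above the bench, different each time and unchanging in use. The -y side wall of the box is 25 mm beyond this point
- wedge: blue plastic wedge, loose, 180 g, 160 mm long, lying flat on the -y side of the box, thin end towards the short foot. Origin: underside, mid-length; +x to the thin end, z up. Sloping face 50 mm wide from x = -20 mm (17 mm high) to +80 mm (3 mm high); a level deck to x = -50 mm; then a push block 60 mm wide, 32 mm high to x = -80 mm, pushed on its flat back face
- wedge_back (a point): middle of the flat back face (60 mm wide, 32 mm high) of the wedge's push block, 16 mm above the bench. The wedge slides with about 1 N; once it meets the foot the push needed climbs to about 3 to 7 N, at which it begins to raise the box. It stays where it is left
- wedge_face (a point): middle of the wedge's sloping face (x = +30 mm of the wedge, 10 mm high); its x axis points down the slope to the thin end (the face reaches 50 mm either way), y across (25 mm either way), z square out of the face. The foot touches the face when the centre of its ball stands 12 mm out along z
- stator: bystander: motor stator with copper coils, 80 mm across, 56 mm high with its shaft; origin under its middle
- sanding_roll: bystander: standing brown roll, 56 mm across, 90 mm high; origin under its middle
- driver_green: bystander: green screwdriver lying flat, about 170 mm long; origin under its middle, blade to +x
- driver_yellow: bystander: yellow screwdriver lying flat, about 200 mm long; origin under its middle, blade to +x
- brush: bystander: brush lying flat; origin under its middle
- bearing: bystander: steel bearing ring lying flat, 52 mm across, 15 mm high; origin under its middle
- wire_spool: bystander: spool of copper wire, 64 mm across, 40 mm high; origin under its middle
- varnish_tin: bystander: small tin, 60 mm across, 70 mm high; origin under its middle
There are look-alikes about, which are no part of the job. Of the things that look like the wedge, the largest one is meant.

How it is judged:
By the outcome, as a careful person would: the job done as asked, in the order asked, and still so for the second after the job is handed in, with the robot touching nothing.
It also fails if it takes over 45 s, if anything falls off the work surface, if the arm or the gripper's body presses on something with over 40 N, if the wrist force passes 120 N, or if a joint passes its speed limit or range.

## Working session

There is one attempt and no reset: what is moved stays moved. The work goes in short steps, each a Python script; the robot and the scene stay as the last script left them, time stands still between calls to the robot, and variables do not carry over. Pictures are saved under pics/ and viewed, and the job is handed in when it is done.

```bash
ls; mkdir -p pics
python3 - <<'E'
from station import ctrl
import cv2,numpy as np
for n in ("scene","top","wrist"):
    m=ctrl.camera_model(n); p,d=ctrl.grab_frame(n)
    np.savez(f"pics/{n}0.npz",p=p,d=d,K=m["mtx"],t=m["position"],R=m["attitude"])
    cv2.imwrite(f"pics/{n}0.png",p[:,:,::-1]); print(n,np.round(m["mtx"],1).tolist(),np.round(m["position"],3),np.round(m["attitude"],3).tolist())
s=ctrl.get_state();print(s["clock"],s["wrist_force"],s["grip_width"],s["ee_rot"])
E
```

```text
pics
scene [[471.1, 0.0, 311.4], [0.0, 471.1, 201.0], [0.0, 0.0, 1.0]] [1.131 0.639 1.346] [[-0.717, 0.572, -0.398], [0.697, 0.576, -0.427], [-0.015, -0.583, -0.812]]
top [[386.9, 0.0, 313.2], [0.0, 386.9, 201.5], [0.0, 0.0, 1.0]] [ 0.34  -0.01   1.108] [[-0.027, -0.985, 0.169], [-1.0, 0.027, 0.003], [-0.007, -0.169, -0.986]]
wrist [[330.9, 0.0, 319.8], [0.0, 330.9, 202.1], [0.0, 0.0, 1.0]] [ 0.265 -0.57   0.374] [[0.322, -0.912, -0.253], [-0.947, -0.311, -0.084], [-0.002, 0.267, -0.964]]
0.15 [-0.61632836  0.41063797 -0.25292381] 0.08572566738235851 [[ 9.46760944e-01  3.21937213e-01 -3.81042734e-04]
 [ 3.21937384e-01 -9.46759432e-01  1.70245061e-03]
 [ 1.87326403e-04 -1.73448565e-03 -9.99998478e-01]]
```

View pics/scene0.png

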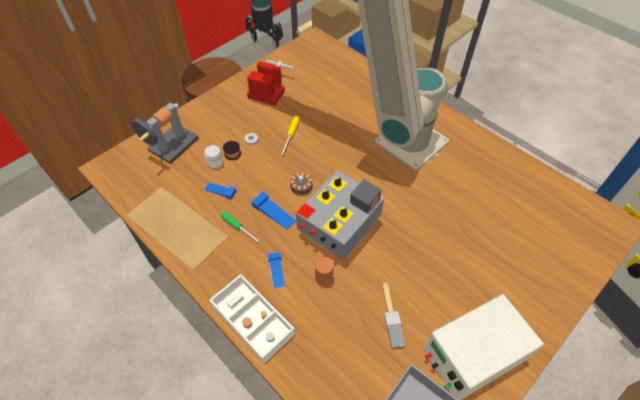

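View pics/top0.png

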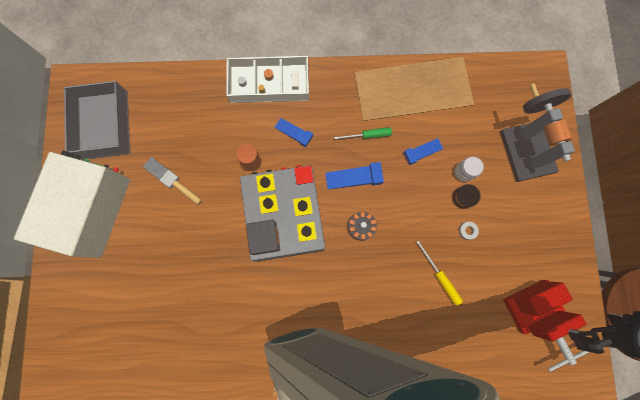

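View pics/wrist0.png

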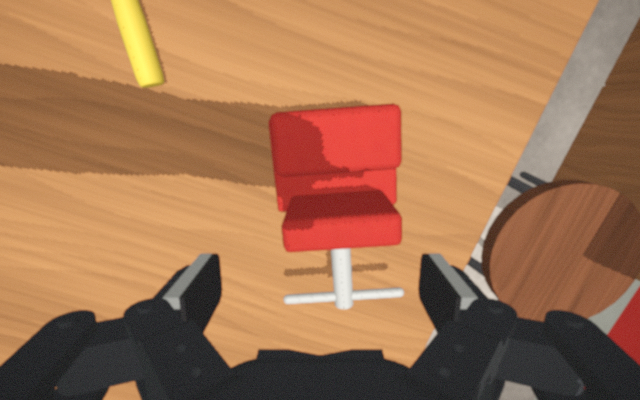

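Candidates for the wedge in the top view are blue at (354,177), blue at (294,131) and blue at (423,151). The largest is (354,177), with its thin end facing the red pad at (304,175). I'll check it in a crop and measure from depth.

```bash
cat > h.py <<'E'
import numpy as np,cv2
def pts(f):
    z=np.load(f);d=z["d"];K=z["K"]
    v,u=np.mgrid[0:d.shape[0],0:d.shape[1]]
    c=np.stack([(u-K[0,2])/K[0,0]*d,(v-K[1,2])/K[1,1]*d,d],-1)
    return z["p"],c@z["R"].T+z["t"],d
def masks(p):
    h=cv2.cvtColor(p,cv2.COLOR_RGB2HSV)
    blue=((h[...,0]>100)&(h[...,0]<125)&(h[...,1]>150)&(h[...,2]>60)).astype(np.uint8)
    red=(((h[...,0]<4)|(h[...,0]>175))&(h[...,1]>180)&(h[...,2]>100)).astype(np.uint8)
    return blue,red
E
python3 - <<'E'
from h import *
for n in("top","scene"):
    p,P,d=pts(f"pics/{n}0.npz"); 
    for nm,m in zip(("blue","red"),masks(p)):
        k,l,st,c=cv2.connectedComponentsWithStats(m)
        for i in range(1,k):
            if st[i,4]<40: continue
            q=P[(l==i)&(d>0)]; xy=q[:,:2].astype(np.float32)
            print(n,nm,c[i].round(),st[i,4],q.mean(0).round(3),"zmax",np.percentile(q[:,2],[2,98]).round(3),cv2.minAreaRect(xy))
    if n=="top": cv2.imwrite("pics/crop0.png",cv2.resize(p[110:270,220:460,::-1],None,fx=3.3,fy=3.3,interpolation=cv2.INTER_CUBIC))
E
```

```text
top blue [294. 131.] 404 [0.741 0.046 0.013] zmax [0.003 0.027] ((0.7406906485557556, 0.04789014160633087), (0.11145581305027008, 0.041178252547979355), 58.96858215332031)
top blue [423. 150.] 403 [ 0.671 -0.333  0.014] zmax [0.003 0.027] ((0.6736352443695068, -0.3340547978878021), (0.040610987693071365, 0.1116371899843216), 26.201120376586914)
top blue [376. 172.] 184 [ 0.604 -0.189  0.034] zmax [0.029 0.037] ((0.6038740873336792, -0.18967056274414062), (0.0573650598526001, 0.027006246149539948), 4.3851704597473145)
top blue [349. 177.] 726 [ 0.596 -0.111  0.013] zmax [0.004 0.021] ((0.5965443849563599, -0.11111418902873993), (0.05023026838898659, 0.12707515060901642), 5.699265480041504)
top red [303. 175.] 269 [0.577 0.016 0.139] zmax [0.11  0.143] ((0.5842722654342651, 0.016919326037168503), (0.058054473251104355, 0.04129122197628021), 6.874483585357666)
top red [544. 305.] 1032 [ 0.232 -0.586  0.089] zmax [0.028 0.125] ((0.2256261557340622, -0.5939796566963196), (0.10092015564441681, 0.12716549634933472), 26.72258949279785)
top red [566. 327.] 422 [ 0.181 -0.615  0.121] zmax [0.1
[... 1184 characters left out ...]
cene red [279.   5.] 208 [-0.872 -1.799 -0.597] zmax [-0.654 -0.54 ] ((-0.3614833354949951, -1.2381138801574707), (1.7172739505767822, 0.12454500049352646), 47.1690559387207)
scene red [266.  84.] 1090 [ 0.234 -0.578  0.077] zmax [0.013 0.122] ((0.22414492070674896, -0.5896120071411133), (0.12241516262292862, 0.12739348411560059), 14.22824478149414)
scene red [  9. 144.] 814 [ 1.113 -1.803 -0.547] zmax [-0.653 -0.39 ] ((1.1396843194961548, -1.8031882047653198), (0.1674683690071106, 0.05262232944369316), 1.7135200500488281)
scene red [306. 211.] 131 [0.577 0.017 0.136] zmax [0.13  0.142] ((0.5762379169464111, 0.016666539013385773), (0.0417013056576252, 0.03919451683759689), 5.678886413574219)
```

View pics/crop0.png

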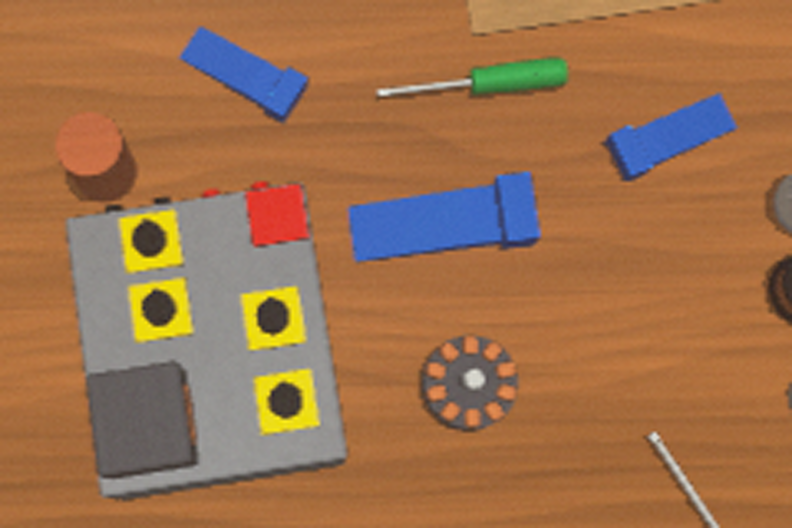

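The crop shows the large wedge (full image about (327–382, 165–188)), its thin end toward the box and its push block at right. The two small blue ones are the look-alikes. Next I'll hover behind the block with the fingers shut and measure with the wrist camera.

```bash
cat >> h.py <<'E'
def Rd(d):
    d=np.array([d[0],d[1],0.]);d/=np.linalg.norm(d)
    z=np.array([0,0,-1.]);return np.stack([d,np.cross(z,d),z],1)
E
python3 - <<'E'
from h import *
from station import ctrl
d=np.array([-0.098,0.995]);R=Rd(d)
p=np.array([0.606,-0.26,0.16])
print(ctrl.ik(p,R), ctrl.ik([0.606,-0.22,0.012],R), ctrl.ik([0.577,0.017,0.17],R))
try:
    ctrl.reach(p,R)
except ctrl.Unreachable as e: print("un",e)
ctrl.set_gripper(0.0)
ctrl.wait(0.2)
m=ctrl.camera_model("wrist");pic,dd=ctrl.grab_frame("wrist")
np.savez("pics/wrist1.npz",p=pic,d=dd,K=m["mtx"],t=m["position"],R=m["attitude"])
cv2.imwrite("pics/wrist1.png",pic[:,:,::-1])
s=ctrl.get_state();print(s["clock"],s["ee_pos"],s["wrist_force"],s["grip_width"],s["q"])
pp,P,d=pts("pics/wrist1.npz")
for nm,mk in zip(("blue","red"),masks(pp)):
        k,l,st,c=cv2.connectedComponentsWithStats(mk)
        for i in range(1,k):
            if st[i,4]<100: continue
            q=P[(l==i)&(d>0)]; xy=q[:,:2].astype(np.float32)
            print(nm,c[i].round(),st[i,4],q.mean(0).round(4),"z",np.percentile(q[:,2],[2,50,98]).round(4),cv2.minAreaRect(xy))
E
```

```text
[-0.50325977  0.37836197 -0.03955413  1.15288023  0.          0.96936074] [-0.44845536  0.49278063 -0.2139416   0.86407409  0.          1.02416514] [-0.08251621  0.23175349 -0.2174811   1.12156174  0.          1.39010429]
3.075 [ 0.60600937 -0.25996986  0.15999639] [-0.62066752  1.16269589 -0.32459878] -0.0002837813665116076 [-5.03226893e-01  3.78376764e-01 -3.95406865e-02  1.15290808e+00
  3.20975891e-05  9.69349382e-01]
blue [325.  64.] 7955 [ 0.5999 -0.1581  0.022 ] z [0.0128 0.0179 0.0339] ((0.5997856259346008, -0.15671737492084503), (0.05759797617793083, 0.09382882714271545), 5.700350284576416)
blue [374. 251.] 2981 [ 0.662  -0.3143  0.0176] z [0.0071 0.0129 0.0249] ((0.6581394076347351, -0.30426016449928284), (0.03960178792476654, 0.13253885507583618), 24.104450225830078)
```

View pics/wrist1.png

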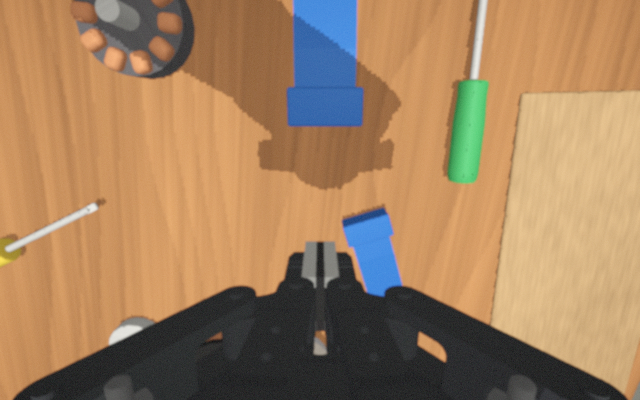

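The picture shows the large wedge's push block at (325,107), its back edge at row 125, with clear bench behind it. A small look-alike block at (367,225) is off to the right. The axis is 5.7° off +y, and both views agree on that. I expect about 77–109 mm of travel, so I'll descend and push 70 mm first.

```bash
cat >> h.py <<'E'
def force(ctrl,n=10,dt=0.02):
    a=[]
    for _ in range(n):
        a.append(ctrl.get_state()["wrist_force"]);ctrl.wait(dt)
    return np.mean(a,0),np.std(a,0)
def snap(ctrl,cam,name):
    m=ctrl.camera_model(cam);p,d=ctrl.grab_frame(cam)
    np.savez(f"pics/{name}.npz",p=p,d=d,K=m["mtx"],t=m["position"],R=m["attitude"]);cv2.imwrite(f"pics/{name}.png",p[:,:,::-1])
D=np.array([-0.0993,0.99506,0])
B0=np.array([0.605,-0.2045,0.010])
E
python3 - <<'E'
from h import *
from station import ctrl
R=Rd(D)
s=B0-0.030*D
ctrl.line_to([s[0],s[1],0.06],R,rate=0.15)
ctrl.line_to(s,rate=0.1)
b,sd=force(ctrl,15);print("bias",b,sd); np.save("bias.npy",b)
for a in (-0.02,0.0,0.02,0.04,0.058):
    ctrl.line_to(B0+a*D,rate=0.08)
    f=np.array(ctrl.get_state()["wrist_force"])-b; print(a,f.round(2),"along",round(float(-f@D),2))
snap(ctrl,"wrist","wrist2"); snap(ctrl,"top","top2")
print(ctrl.get_state()["clock"])
for n in("wrist2","top2"):
    pp,P,d=pts(f"pics/{n}.npz")
    for nm,mk in zip(("blue","red"),masks(pp)):
        k,l,st,c=cv2.connectedComponentsWithStats(mk)
        for i in range(1,k):
            if st[i,4]<100: continue
            q=P[(l==i)&(d>0)]; xy=q[:,:2].astype(np.float32)
            print(n,nm,c[i].round(),st[i,4],q.mean(0).round(4),"z",np.percentile(q[:,2],[2,50,98]).round(4),cv2.minAreaRect(xy))
E
```

```text
bias [ 0.23085526 -0.04027357  0.22944864] [0.49426984 0.39881575 0.41981337]
-0.02 [-0.65 -0.6  -0.13] along 0.53
0.0 [ 0.38  0.   -0.89] along 0.04
0.02 [ 0.1  -0.23 -0.74] along 0.23
0.04 [0.1  0.14 0.35] along -0.13
0.058 [-0.26 -0.38 -0.4 ] along 0.36
6.7667
wrist2 blue [315. 130.] 33482 [ 0.5913 -0.0872  0.0219] z [0.0128 0.0178 0.0337] ((0.5910728573799133, -0.0866984874010086), (0.05853937566280365, 0.09553273022174835), 5.625221252441406)
top2 blue [294. 131.] 407 [0.741  0.0458 0.0129] z [0.0023 0.0116 0.0269] ((0.7431122064590454, 0.046499963849782944), (0.11267635971307755, 0.03953714668750763), 55.668846130371094)
top2 blue [424. 150.] 390 [ 0.6715 -0.3347  0.0132] z [0.0036 0.0117 0.0272] ((0.6713054776191711, -0.3353363275527954), (0.0413648821413517, 0.10993891209363937), 21.80317497253418)
top2 blue [320. 180.] 175 [ 0.5903 -0.0287  0.0122] z [0.0073 0.0122 0.017 ] ((0.5875111818313599, -0.03423944115638733), (0.04886143282055855, 0.0421973317861557), 7.236024379730225)
top2 red [303. 175.] 265 [0.5776 0.0163 0.1389] z [0.1141 0.1396 0.1431] ((0.5842119455337524, 0.016909567639231682), (0.05788067728281021, 0.04126004874706268), 6.8465681076049805)
top2 red [543. 305.] 1129 [ 0.2311 -0.5822  0.0895] z [0.0274 0.1196 0.1244] ((0.22570493817329407, -0.593457043170929), (0.09991201758384705, 0.12565690279006958), 27.060895919799805)
top2 red [566. 327.] 436 [ 0.1806 -0.6148  0.1205] z [0.1157 0.1206 0.1244] ((0.18064826726913452, -0.6155610680580139), (0.027718299999833107, 0.09822606295347214), 23.956769943237305)
```

View pics/wrist2.png

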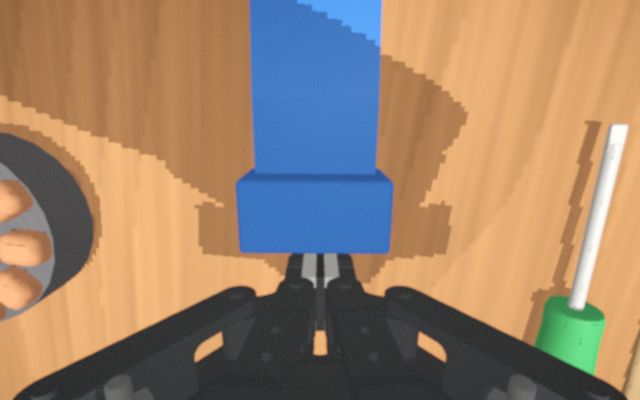

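View pics/top2.png

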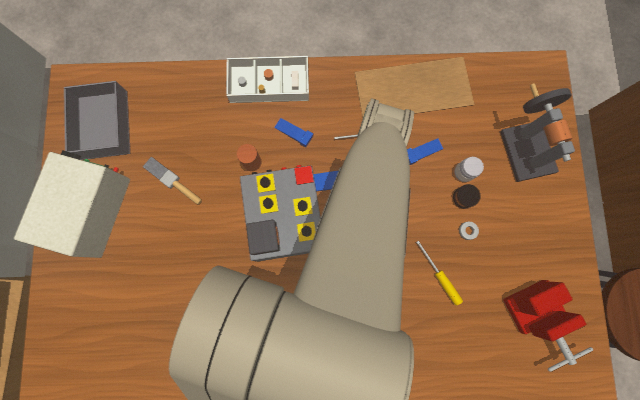

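The wedge is straight (5.6°), has travelled 70 mm and is being pushed centrally by the fingertips at (320,255). Now I'll creep forward while watching the force.

Run:
```python
from h import *
from station import ctrl
b=np.load("bias.npy");R=Rd(D);a=0.058
def along(n,dt=0.012):
    return float(-(force(ctrl,n,dt)[0]-b)@D)
ctrl.line_to(B0+0.064*D,R,rate=0.05);a=0.064
print(round(along(8),2),ctrl.get_state()["clock"])
log=[]
while a<0.102:
    a+=0.0006
    ctrl.line_to(B0+a*D,R,rate=0.015)
    f=along(5); log.append((round(a*1e3,1),round(f,2)))
    if f>1.9:
        f2=along(14); log.append(("conf",round(f2,2)))
        if f2>1.9: break
print(log); s=ctrl.get_state();print(s["clock"],(s["ee_pos"]-B0)@D,a)
```

```text
-0.22 7.1
[(64.6, 0.14), (65.2, 0.74), (65.8, 0.89), (66.4, 0.42), (67.0, 0.66), (67.6, 0.85), (68.2, 0.93), (68.8, 0.76), (69.4, 0.64), (70.0, 0.46), (70.6, 0.69), (71.2, 0.54), (71.8, 0.4), (72.4, 1.13), (73.0, 0.71), (73.6, 0.44), (74.2, 0.36), (74.8, 1.02), (75.4, 0.59), (76.0, 0.86), (76.6, 0.57), (77.2, 0.73), (77.8, 0.6), (78.4, 1.26), (79.0, 1.14), (79.6, 1.55), (80.2, 2.0), ('conf', 2.54)]
15.0917 0.08007636479678154 0.08020000000000009
```

Contact began at about 78 mm, and the force climbed to 2.5 N, still under the lift threshold. I'll stop here, back away, rise, and look before pressing.

Run:
```python
from h import *
from station import ctrl
R=Rd(D)
ctrl.line_to(B0+0.040*D,R,rate=0.1)
p=B0+0.030*D
ctrl.line_to([p[0],p[1],0.21],rate=0.25)
snap(ctrl,"wrist","wrist3");snap(ctrl,"scene","scene3")
print(ctrl.get_state()["clock"])
for n in("wrist3","scene3"):
    pp,P,d=pts(f"pics/{n}.npz")
    for nm,mk in zip(("blue","red"),masks(pp)):
        k,l,st,c=cv2.connectedComponentsWithStats(mk)
        for i in range(1,k):
            if st[i,4]<100: continue
            q=P[(l==i)&(d>0)]; 
            if abs(q[:,1].mean())>0.2: continue
            xy=q[:,:2].astype(np.float32)
            print(n,nm,c[i].round(),st[i,4],q.mean(0).round(4),"z",np.percentile(q[:,2],[2,50,98]).round(4),cv2.minAreaRect(xy))
```

```text
16.6917
wrist3 blue [319.  61.] 6319 [ 0.5882 -0.063   0.0211] z [0.0114 0.0176 0.034 ] ((0.588043749332428, -0.061506032943725586), (0.056843359023332596, 0.10373163968324661), 5.745790481567383)
wrist3 blue [472.   6.] 414 [ 0.72   -0.0038  0.0187] z [0.0073 0.0216 0.0247] ((0.7195268273353577, -0.003738364204764366), (0.012499713338911533, 0.02840159460902214), 86.49220275878906)
scene3 blue [288. 222.] 468 [ 0.596  -0.0544  0.0169] z [0.001  0.015  0.0346] ((0.5881236791610718, -0.03548800200223923), (0.05913008004426956, 0.15579859912395477), 7.161072254180908)
scene3 blue [276. 269.] 341 [0.7409 0.0464 0.0091] z [-0.0024  0.008   0.0235] ((0.7405393719673157, 0.049029458314180374), (0.10989195108413696, 0.037722013890743256), 59.680320739746094)
scene3 red [306. 211.] 133 [0.5768 0.0166 0.1362] z [0.1309 0.1366 0.1409] ((0.5768571496009827, 0.01651093363761902), (0.04199991002678871, 0.040272392332553864), 9.190289497375488)
```

View pics/wrist3.png

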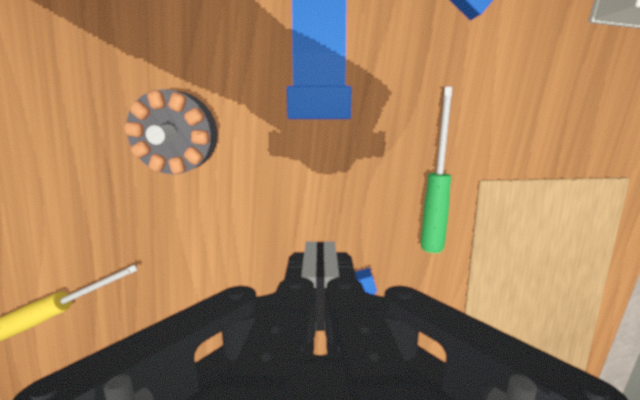

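The wedge stands untouched and straight (block at (319,102)), and the pad hasn't moved (0.577, 0.0165). Now the pad test press in small steps.

Run:
```python
from h import *
from station import ctrl
R=Rd(D);P=np.array([0.577,0.0165,0])
ctrl.line_to(P+[0,0,0.19],R,rate=0.2)
ctrl.line_to(P+[0,0,0.150],rate=0.1)
b,sd=force(ctrl,16,0.02);print("bias",b.round(2),ctrl.get_state()["clock"])
z=0.144;ctrl.line_to(P+[0,0,z],rate=0.05);log=[];zc=None
while z>0.130:
    z-=0.0004;ctrl.line_to(P+[0,0,z],R,rate=0.015)
    f=force(ctrl,4,0.012)[0]-b;zz=ctrl.get_state()["ee_pos"][2]
    log.append((round(z*1e3,1),round(zz*1e3,2),round(f[2],2)))
    if zc is None and f[2]>1.3: zc=z
    if f[2]>10: print("firm");break
    if zc and zc-z>0.0032: print("gives");break
f,_=force(ctrl,12,0.02);print("hold",(f-b).round(2));print(log)
ctrl.line_to(P+[0,0,0.20],rate=0.1)
print(ctrl.get_state()["clock"])
```

```text
bias [ 0.33 -0.12  0.2 ] 18.625
firm
hold [-4.04 -0.19 11.46]
[(143.6, np.float64(143.64), np.float64(-0.16)), (143.2, np.float64(143.25), np.float64(0.02)), (142.8, np.float64(142.78), np.float64(-0.1)), (142.4, np.float64(142.39), np.float64(-0.16)), (142.0, np.float64(141.94), np.float64(0.0)), (141.6, np.float64(141.55), np.float64(0.05)), (141.2, np.float64(141.16), np.float64(-0.43)), (140.8, np.float64(140.77), np.float64(0.25)), (140.4, np.float64(140.38), np.float64(-0.27)), (140.0, np.float64(139.99), np.float64(-0.17)), (139.6, np.float64(139.59), np.float64(0.07)), (139.2, np.float64(139.15), np.float64(-0.02)), (138.8, np.float64(138.8), np.float64(-0.39)), (138.4, np.float64(138.41), np.float64(-0.22)), (138.0, np.float64(138.28), np.float64(2.5)), (137.6, np.float64(138.2), np.float64(5.24)), (137.2, np.float64(138.14), np.float64(7.25)), (136.8, np.float64(138.07), np.float64(8.31)), (136.4, np.float64(138.04), np.float64(9.99)), (136.0, np.float64(138.01), np.float64(11.51))]
25.55
```

The pad gave only about 0.3 mm at 11.5 N, so it's firm. There was a −4 N side reading in x, so I'll move clear and check that nothing shifted.

Run:
```python
from h import *
from station import ctrl
R=Rd(D)
ctrl.line_to([0.605,-0.19,0.24],R,rate=0.25)
snap(ctrl,"wrist","wrist4");snap(ctrl,"scene","scene4");ctrl.reach([0.45,-0.35,0.26],R);snap(ctrl,"top","top4")
print(ctrl.get_state()["clock"],ctrl.get_state()["wrist_force"])
for n in("top0","top4","wrist3","wrist4","scene0","scene3","scene4"):
    pp,P,d=pts(f"pics/{n}.npz")
    for nm,mk in zip(("blue","red"),masks(pp)):
        k,l,st,c=cv2.connectedComponentsWithStats(mk)
        for i in range(1,k):
            if st[i,4]<100: continue
            q=P[(l==i)&(d>0)]; 
            if abs(q[:,1].mean())>0.2: continue
            xy=q[:,:2].astype(np.float32)
            print(n,nm,c[i].round(1),st[i,4],q.mean(0).round(4),"z",np.percentile(q[:,2],[2,50,98]).round(4),cv2.minAreaRect(xy))
a=np.load("pics/scene0.npz")["p"];b=np.load("pics/scene4.npz")["p"]
cv2.imwrite("pics/cmp.png",np.vstack([cv2.resize(x[160:270,190:400,::-1],None,fx=2.7,fy=2.7) for x in(a,b)]))
```

```text
27.5917 [-0.18306563  0.25986961 -0.29605674]
top0 blue [293.6 131.2] 404 [0.741  0.0455 0.0131] z [0.0026 0.012  0.027 ] ((0.7406906485557556, 0.04789014160633087), (0.11145581305027008, 0.041178252547979355), 58.96858215332031)
top0 blue [376.3 172.3] 184 [ 0.6039 -0.1892  0.0336] z [0.0286 0.0338 0.0369] ((0.6038740873336792, -0.18967056274414062), (0.0573650598526001, 0.027006246149539948), 4.3851704597473145)
top0 blue [348.5 177.2] 726 [ 0.5964 -0.1114  0.0131] z [0.0037 0.0134 0.0213] ((0.5965443849563599, -0.11111418902873993), (0.05023026838898659, 0.12707515060901642), 5.699265480041504)
top0 red [303.2 174.5] 269 [0.5774 0.0163 0.139 ] z [0.1097 0.1399 0.1435] ((0.5842722654342651, 0.016919326037168503), (0.058054473251104355, 0.04129122197628021), 6.874483585357666)
top4 blue [293.7 131.3] 402 [0.7407 0.0454 0.0133] z [0.003  0.0117 0.0273] ((0.7424829602241516, 0.04673757404088974), (0.1107306182384491, 0.039435975253582), 55.422794342041016)
top4 blue [332.6 179.2] 597 [ 0.5898 -0.0646  0.0218] z [0.0109 0.0184 0.0365] ((0.5890807509422302, -0.0630628913640976), (0.0570
[... 1997 characters left out ...]
.1362] z [0.1309 0.1366 0.1409] ((0.5768571496009827, 0.01651093363761902), (0.04199991002678871, 0.040272392332553864), 9.190289497375488)
scene4 blue [288.  221.7] 467 [ 0.596  -0.0544  0.0169] z [0.0006 0.0153 0.0336] ((0.5903650522232056, -0.03510546684265137), (0.05864793434739113, 0.15758121013641357), 4.300658226013184)
scene4 blue [275.9 268.9] 342 [0.741  0.0466 0.0098] z [-0.0016  0.0089  0.0252] ((0.7412357330322266, 0.04837939515709877), (0.1094403937458992, 0.03763199970126152), 58.420284271240234)
scene4 red [305.7 210.6] 135 [0.5772 0.0166 0.1367] z [0.1317 0.1366 0.1408] ((0.5769302845001221, 0.0153256980702281), (0.04288358613848686, 0.042015012353658676), 5.941507339477539)
```

View pics/cmp.png

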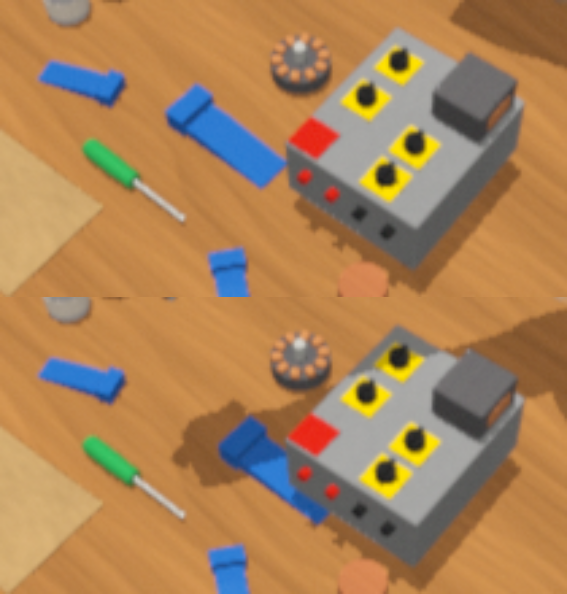

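View pics/top4.png

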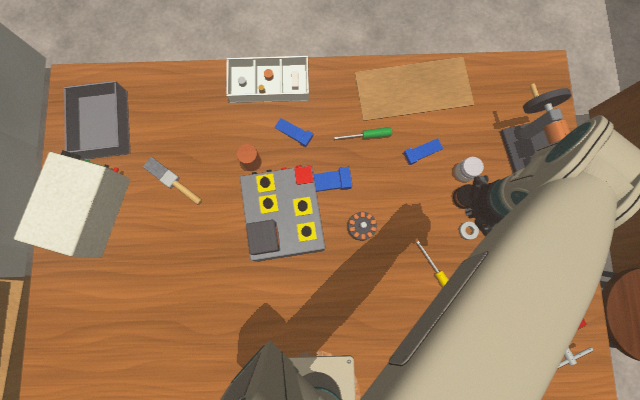

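The before/after views show the pad within 0.2 px of its start: scene (306,211), top (303,174.5). The wedge is unchanged by the press at scene (288,222), and the bystanders I can see in these views are where they were. The arm is clear.

```bash
python3 -c "
from station import ctrl
ctrl.wait(0.3);ctrl.sign_off();print(ctrl.get_state()['clock'])"
```

```text
the job is handed in; nothing more can be done
the job is handed in; nothing more can be done
```

The large blue wedge is under the short foot and the box held firm in the test press. I handed the job in at about 28 s of the 45 s allowed.

- **Push:** I pushed the wedge about 92 mm along the bench with closed fingertips. The force started to climb at the foot, and I stopped at about 2.5 N, under the 3–7 N at which the box would begin to lift.
- **Test press:** After backing off I pressed the red pad at 11.5 N, and it gave only about 0.3–0.4 mm.
- **Final pictures:** The box's pad was within 0.2 px of its starting place and the press had not moved the wedge. The things on the bench that the last pictures showed looked unmoved; the arm partly hid the right-hand side in the last top view. The arm stood clear of everything.
- **Oddities:** During the press the wrist force showed about 4 N sideways, but nothing visibly moved. The foot should sit about 5 mm off the wedge's centre line, well inside the 25 mm allowed; I worked that out from the measurements because the foot itself is hidden under the box.

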